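# Switch on the bear's voice box

### The job

Switch on the round voice box, the one with the speaker holes: push its slide switch by the ridge over its click to the other end of the slot, fully home. Leave the switch of the oblong battery box as it is.

Things in the scene. Friction and masses are not known exactly. Their poses are not given: they have to be found in the camera images.
- voice_box: White round plastic housing, 84 mm across, with a patch of small speaker holes, screwed on a round wooden base (112 mm across, 12 mm thick) fixed to the table. Origin: under its centre, on the table; z up. Its flat top is 38 mm above the table. The switch slot runs along x, its middle at y = -12 mm; the speaker holes are on the +y side. +x points within 52 degrees of straight away from the robot.
- voice_ridge (a point): Middle of the top of the grey ridge on the voice box's slide switch, moving with it; same axes as the box, +x points from off to on. The ridge is 9 mm long (x), 18 mm wide (y), and stands 8 mm above the housing's top. It is in the middle of a flush grey carriage 26 mm long, in a black slot 44 x 21 mm. Loose things within 100 mm of it are under 60 mm tall.
- voice_switch (a joint): Slide of the voice box's switch, m: 0 = off (at the start), 0.014 = on, fully home at the other end of the slot. A spring detent holds it at either end and snaps it over once it is 1 mm past the middle (0.007); pushing it over takes about 4 N.
- battery_switch (a joint): Slide of the same kind of switch on the bystander, m: 0 = off (at the start; it is to stay so), 0.014 = on. The bystander is an oblong white battery box, 100 x 64 mm, top 38 mm above the table, on a fixed wooden base 124 x 84 mm; its centre is at least 0.28 m to the left or right of the voice box's.
Not all that is in view belongs to the job. Leave any blue or pink look-alike of the voice_box alone.

How it is judged:
By the outcome, as a careful person would: the job done as asked, in the order asked, and still so for the second after the job is handed in, with the robot touching nothing.
It also fails if it takes over 32 s, if anything falls off the work surface, if the arm or the gripper's body presses on something with over 40 N, if the wrist force passes 120 N, or if a joint passes its speed limit or range.

### The arm

A 6-joint arm with a two-finger parallel gripper is mounted at the origin on the work surface. World frame = base frame: x ahead of the robot, y to its left, z up, the work surface at z = 0. Lengths are in mm, angles in rad, forces in N, time in s.
With the tool pointing down it reaches from about 350 to 1000 mm from the base axis. Payload 7.1 kg.
Tool frame: the origin (TCP) lies at the very end of the fingers, on their centre line; the grasp point (between the pads) lies manip.pinch_z behind it (manip.pinch_z is the distance from the TCP to the grasp point, in mm); z points along the fingers, y is the line along which they close (so a half turn about z gives the same grasp; the last joint's range is limited). The gripper opens to 85 mm and grips with 20 to 120 N. Pads are 22 mm wide; open, the fingers measure 114 mm over their backs; the gripper's body (76 mm by 85 mm) begins 54 mm behind the grasp point. The pads swing forward as they close: fully open they stand 13 mm farther back than shut.
Start: joints at [1.247, 0.423, 1.63, -0, 1.089, -0.019], TCP at [187.532, 596.185, 231.319] pointing down, gripper open.
Joint ranges: [-3, 3], [-0.9, 2.11], [0.09, 2.58], [-1.31, 4.45], [0.11, 2.69], [-2.54, 2.54]. Speed limits (rad/s): [2.39, 2.39, 3.01, 3.14, 3.14, 3.14].

### API

Orientations are given as a 3x3 rotation matrix whose columns are the frame's x, y, z axes.
In Python, from workcell import manip gives the robot as it stands.
- The arm moves only by the shell command python3 -m handwheel 'ROWS' [FORCE]. ROWS is JSON, a list of rows, each an object with "hand": the closure, from -1 (fully open) to 1 (shut); "xyz": the shift along the tool's x, y, z in mm, a list of three; "delta_rot": the turn, a rotation vector about the tool's x, y, z in degrees, a list of three. In form: [{"hand": hand, "xyz": [dx, dy, dz], "delta_rot": [wx, wy, wz]}, ...]. A call has exactly 10 rows; each row is the pose to reach, as a shift and turn from the pose commanded when the call began, along the tool's axes at that moment; what a row does not reach only later rows make up. A row lasts 1/10 s, in which the tool goes at most 50 mm and 8.59 degrees, less where a joint would pass 70% of its speed; a pose out of reach is approached as far as the arm can. A call with a gripper value outside its range is refused whole. The fingers move at their own pace and stop on an object; FORCE is the grip in N (left out, the last holds). Time passes only in rows, so rows that repeat a pose let the fingers close, or fill a call up. It gives the time, the measured TCP pose, the force, the opening and the grip force at its end, in the units of the state.
- manip.observe(): the state, without advancing time (a new reading comes with each control period).
- manip.get_image(name): name is "scene" or "side" or "wrist"; returns a dict with "frame" (400x640x3 uint8, red, green, blue), "fx", "fy", "cx", "cy" (pixels), "R" (3x3) and "t" (3): a world point X has camera coordinates R X + t; the wrist camera has in their place "hand_eye" (4x4, takes a point from camera to tool coordinates, whose origin is the TCP and whose axes are the flange's). Camera axes: x right, y down, z forward; pixel columns grow to the right and rows downward; lengths in mm; the calibration is good to about 2 mm. A picture is of the moment at which its call begins: read the wrist's pose just before it. There is no depth.
- manip.hand_in(): hands the job in; it is judged then, once.
Trained networks look in a picture, given as the dict that the camera call returned (one of the last four; its "shot" number tells which), for a name from the list of things; names that differ only in an ending like _2 or _b are one class to them, and where a whole thing is asked for, a point or a joint stands for the part that bears it (a point fixed in the world has none). Each returns a list of dicts, best first, with "score" (0 to 1); they miss things now and then, are a little off and sometimes report something else, mostly with a low value. They report only what shows in the picture. A call takes as long as a camera call. They do not tell look-alikes from the thing itself.
- manip.find_in(picture, query): "location" ([x, y, z] in mm, in world coordinates, good to about 4 mm: the middle of the surface that is visible of it).
The state is a dict: "time_s": time; "joint_positions": joint angles; "qvel": joint speeds; "joint_efforts": joint torques, N m; "ee_pos": TCP position; "eef_rot": TCP orientation; "ft_force": force on the tool from outside, world axes, zero at the start; "ft_torque": the same for the moment, N m; "width": finger opening in mm; "grasp_force": force on a finger pad.
Only numpy, scipy, OpenCV 4.12 (cv2) and the standard library are available. Lean on these libraries where they do the work, as an engineer would, in place of code of your own. Each camera call takes 0.05 s, during which the arm holds its last target. There are 200 camera calls.

## Working session

There is one attempt and no reset: what is moved stays moved. The work goes in short steps, Python scripts to look and compute and a shell command to move; the robot and the scene stay as the last step left them, time stands still between calls to the robot, and variables do not carry over. Pictures are saved under pics/ and viewed, at most 10 in all, crops included, and the job is handed in when it is done.

```bash
mkdir -p pics; python3 - <<'E'
from workcell import manip
import cv2,numpy as np
s=manip.observe();print(s['time_s'],s['ee_pos'],np.round(s['eef_rot'],3).tolist(),s['ft_force'],s['width'],manip.pinch_z)
ims=[]
for n in ["scene","side"]:
    p=manip.get_image(n)
    cv2.imwrite(f"pics/{n}0.png",p["frame"][:,:,::-1])
    for q in ["voice_box","voice_ridge"]:
        for d in manip.find_in(p,q)[:5]: print(n,q,d)
E
```

```text
0.0 [187.33968807 595.65847235 230.52442781] [[-0.954, 0.3, -0.001], [0.3, 0.954, -0.002], [0.0, -0.002, -1.0]] [-0.55917097 -0.31667898 -0.26636444] 85.84531262351553 18.700000000000003
scene voice_box {'location': [354.9, -93.8, 38.9], 'score': 0.75}
scene voice_box {'location': [541.2, 172.6, 36.7], 'score': 0.68}
scene voice_box {'location': [286.0, 233.7, 33.7], 'score': 0.56}
scene voice_ridge {'location': [513.1, 175.5, 39.6], 'score': 0.48}
scene voice_ridge {'location': [329.9, -101.9, 44.2], 'score': 0.47}
side voice_box {'location': [334.8, -63.1, 27.3], 'score': 0.93}
side voice_box {'location': [513.0, 207.1, 32.7], 'score': 0.81}
side voice_box {'location': [267.3, 264.7, 34.2], 'score': 0.62}
side voice_ridge {'location': [257.1, 249.6, 40.0], 'score': 0.67}
side voice_ridge {'location': [513.1, 183.5, 39.5], 'score': 0.61}
side voice_ridge {'location': [326.1, -98.0, 37.3], 'score': 0.51}
```

View pics/scene0.png

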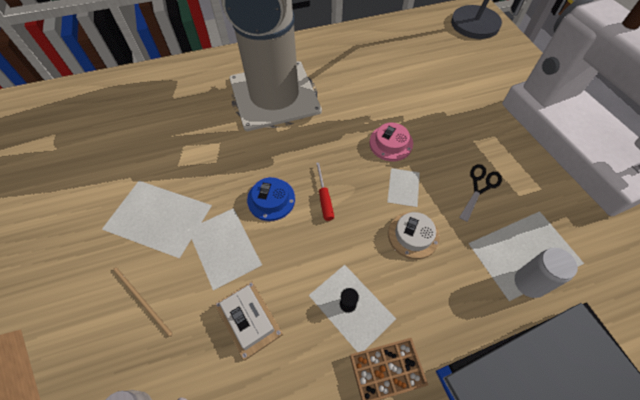

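View pics/side0.png

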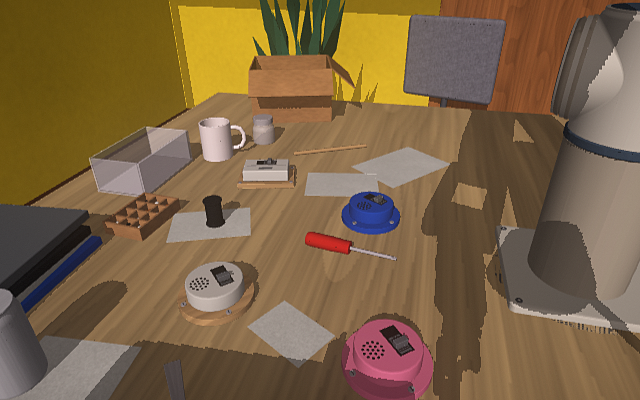

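Scene: the white voice box is at pixel (415,232), with its switch at about (411,226). The battery box is at (248,320), blue at (270,198) and pink at (391,140). Next I rectify the housing top plane (z=38) from both cameras.

```bash
cat > h.py <<'E'
from workcell import manip
import cv2,numpy as np
def cam(p,s=None):
    K=np.array([[p['fx'],0,p['cx']],[0,p['fy'],p['cy']],[0,0,1.]])
    if 'R' in p: return K,np.array(p['R']),np.array(p['t'])
    X=np.array(p['hand_eye']);T=np.eye(4);T[:3,:3]=s['eef_rot'];T[:3,3]=s['ee_pos']
    W=np.linalg.inv(T@X);return K,W[:3,:3],W[:3,3]
def proj(p,X,s=None):
    K,R,t=cam(p,s);u=K@(R@np.array(X,float)+t);return u[:2]/u[2]
def rect(p,z,c,half=70,sc=4,s=None):
    # output: col grows with world -y (right), row grows with -x (up = ahead)
    K,R,t=cam(p,s);H=K@np.c_[R[:,0],R[:,1],R[:,2]*z+t]
    A=np.array([[0,-1/sc,c[0]+half],[-1/sc,0,c[1]+half],[0,0,1]])
    return cv2.warpPerspective(p['frame'],H@A,(2*half*sc,)*2,flags=cv2.INTER_LINEAR|cv2.WARP_INVERSE_MAP)[:,:,::-1]
E
python3 - <<'E'
from h import *
o=[]
for n in ["scene","side"]:
    p=manip.get_image(n); print(n,proj(p,[541,173,38]),proj(p,[513,180,46]))
    o.append(rect(p,38,(530,185),65,3))
cv2.imwrite("pics/r1.png",np.hstack(o))
E
```

```text
scene [414.15309816 235.85989565] [412.23981117 222.02567421]
side [207.97386876 271.26167743] [222.66727479 272.93051745]
```

View pics/r1.png

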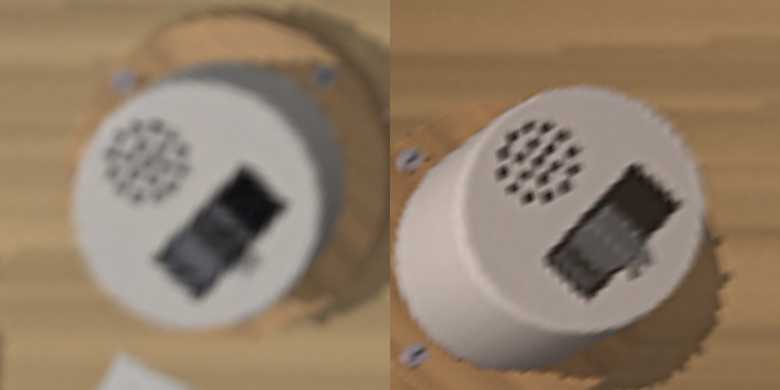

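The top centre is at about (526,185) and the slot middle at (518,176). The on direction is about (0.72,-0.69), consistent with the holes' side and with black slot showing at the on end. I'll move to a hover behind the ridge, closed and yawed.

```bash
python3 -m handwheel '[{"hand":1,"xyz":[-30,-21,0],"delta_rot":[0,0,2]},{"hand":1,"xyz":[-65,-45,5],"delta_rot":[0,0,5]},{"hand":1,"xyz":[-100,-70,10],"delta_rot":[0,0,8]},{"hand":1,"xyz":[-135,-94,15],"delta_rot":[0,0,11]},{"hand":1,"xyz":[-170,-118,20],"delta_rot":[0,0,14]},{"hand":1,"xyz":[-205,-142,25],"delta_rot":[0,0,17]},{"hand":1,"xyz":[-240,-167,30],"delta_rot":[0,0,20]},{"hand":1,"xyz":[-275,-191,40],"delta_rot":[0,0,23]},{"hand":1,"xyz":[-310,-215,50],"delta_rot":[0,0,26]},{"hand":1,"xyz":[-340,-236,55],"delta_rot":[0,0,26.6]}]' 40
python3 -m handwheel '[{"hand":1,"xyz":[-30,12,5],"delta_rot":[0,0,0]},{"hand":1,"xyz":[-58,-15,20],"delta_rot":[0,0,0]},{"hand":1,"xyz":[-58,-15,20],"delta_rot":[0,0,0]},{"hand":1,"xyz":[-58,-15,20],"delta_rot":[0,0,0]},{"hand":1,"xyz":[-58,-15,20],"delta_rot":[0,0,0]},{"hand":1,"xyz":[-58,-15,20],"delta_rot":[0,0,0]},{"hand":1,"xyz":[-58,-15,20],"delta_rot":[0,0,0]},{"hand":1,"xyz":[-58,-15,20],"delta_rot":[0,0,0]},{"hand":1,"xyz":[-58,-15,20],"delta_rot":[0,0,0]},{"hand":1,"xyz":[-58,-15,20],"delta_rot":[0,0,0]}]'
python3 - <<'E'
from h import *
s=manip.observe();print(s['time_s'],s['ee_pos'],np.round(s['eef_rot'],3).tolist(),s['ft_force'],s['joint_positions'])
p=manip.get_image("wrist");print(np.round(p['hand_eye'],3).tolist())
for d in manip.find_in(p,"voice_ridge")[:3]: print(d)
cv2.imwrite("pics/w1.png",np.hstack([cv2.resize(p['frame'][:,:,::-1],(400,250)),cv2.resize(rect(p,38,(526,185),65,3,s),(390,250+0))]))
cv2.imwrite("pics/w1.png",np.hstack([cv2.copyMakeBorder(cv2.resize(p['frame'][:,:,::-1],(400,250)),0,140,0,0,0),rect(p,38,(530,185),65,3,s)]))
E
```

```text
time_s: 1.4
ee_pos: [441.9, 267.2, 175.8]
eef_rot: [[-0.717, 0.697, -0.0], [0.697, 0.717, -0.0], [-0.0, -0.0, -1.0]]
ft_force: [-0.1, -0.2, -0.4]
width: 0.1
grasp_force: 0.0
time_s: 2.4
ee_pos: [472.3, 218.1, 156.4]
eef_rot: [[-0.719, 0.695, 0.0], [0.695, 0.719, 0.0], [-0.0, 0.0, -1.0]]
ft_force: [-0.6, 0.4, 0.2]
width: 0.1
grasp_force: 0.0
2.4 [472.25112481 218.11636195 156.39090953] [[-0.719, 0.695, 0.0], [0.695, 0.719, 0.0], [-0.0, 0.0, -1.0]] [-0.64564618  0.3812113   0.15533235] [ 4.09804294e-01  3.76933675e-01  1.91570733e+00 -1.26992263e-05
  8.48815722e-01 -3.92265737e-01]
[[-0.001, -0.965, -0.261, 67.314], [1.0, -0.001, -0.0, 0.052], [0.0, -0.261, 0.965, -143.143], [0.0, 0.0, 0.0, 1.0]]
```

View pics/w1.png

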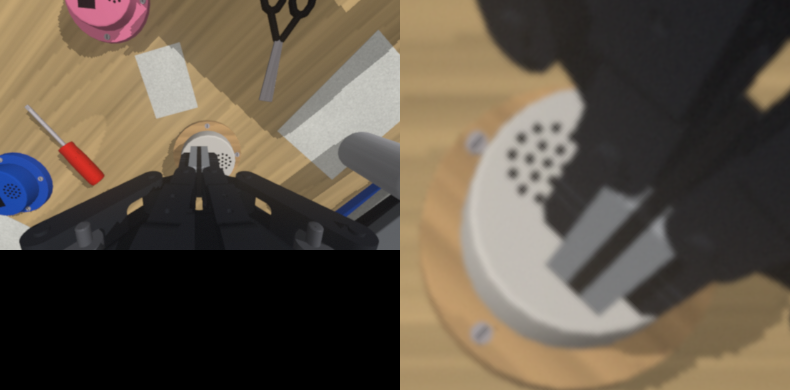

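The wrist view agrees with the estimate: the fingers lie in line with the slot, about 55 mm behind the ridge. Descending behind it.

```bash
python3 -m handwheel '[{"hand":1,"xyz":[-10,0,10],"delta_rot":[0,0,0]},{"hand":1,"xyz":[-20,1,30],"delta_rot":[0,0,0]},{"hand":1,"xyz":[-28,1,55],"delta_rot":[0,0,0]},{"hand":1,"xyz":[-28,1,75],"delta_rot":[0,0,0]},{"hand":1,"xyz":[-28,1,90],"delta_rot":[0,0,0]},{"hand":1,"xyz":[-28,1,100],"delta_rot":[0,0,0]},{"hand":1,"xyz":[-28,1,107],"delta_rot":[0,0,0]},{"hand":1,"xyz":[-28,1,112],"delta_rot":[0,0,0]},{"hand":1,"xyz":[-28,1,114],"delta_rot":[0,0,0]},{"hand":1,"xyz":[-28,1,114],"delta_rot":[0,0,0]}]'
python3 - <<'E'
from h import *
p=manip.get_image("side");q=manip.get_image("scene")
def crop(p):
    c=proj(p,[513,181,46]).astype(int); return cv2.resize(p['frame'][c[1]-40:c[1]+40,c[0]-40:c[0]+40,::-1],(400,400),interpolation=2)
cv2.imwrite("pics/d1.png",np.hstack([crop(p),crop(q)]))
E
```

```text
time_s: 3.5
ee_pos: [493.3, 199.3, 42.5]
eef_rot: [[-0.719, 0.695, 0.0], [0.695, 0.719, 0.0], [-0.0, 0.0, -1.0]]
ft_force: [1.6, 0.6, 0.2]
width: 0.2
grasp_force: 0.0
```

View pics/d1.png

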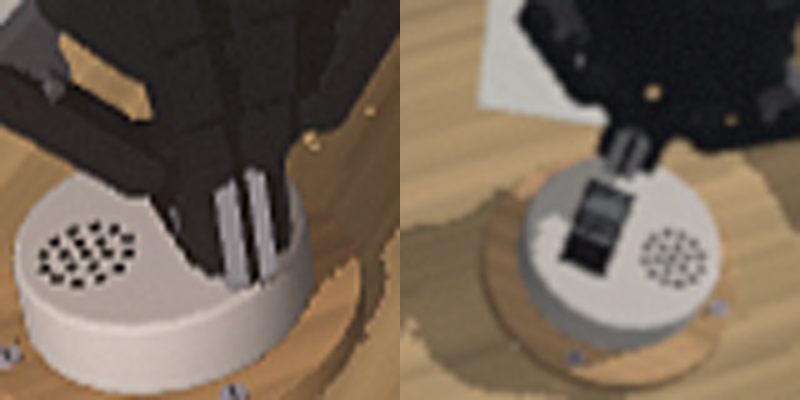

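The fingers are low and behind the ridge, with the carriage at the near (off) end of the slot. Pushing gently.

```bash
python3 -m handwheel '[{"hand":1,"xyz":[-3,0,1],"delta_rot":[0,0,0]},{"hand":1,"xyz":[-6,0,1],"delta_rot":[0,0,0]},{"hand":1,"xyz":[-9,0,1],"delta_rot":[0,0,0]},{"hand":1,"xyz":[-12,0,1],"delta_rot":[0,0,0]},{"hand":1,"xyz":[-14,0,1],"delta_rot":[0,0,0]},{"hand":1,"xyz":[-16,0,1],"delta_rot":[0,0,0]},{"hand":1,"xyz":[-18,0,1],"delta_rot":[0,0,0]},{"hand":1,"xyz":[-20,0,1],"delta_rot":[0,0,0]},{"hand":1,"xyz":[-22,0,1],"delta_rot":[0,0,0]},{"hand":1,"xyz":[-22,0,1],"delta_rot":[0,0,0]}]'
python3 -m handwheel '[{"hand":1,"xyz":[-0.5,0,0],"delta_rot":[0,0,0]},{"hand":1,"xyz":[-1,0,0],"delta_rot":[0,0,0]},{"hand":1,"xyz":[-1.5,0,0],"delta_rot":[0,0,0]},{"hand":1,"xyz":[-2,0,0],"delta_rot":[0,0,0]},{"hand":1,"xyz":[-2,0,0],"delta_rot":[0,0,0]},{"hand":1,"xyz":[-2,0,0],"delta_rot":[0,0,0]},{"hand":1,"xyz":[-2,0,0],"delta_rot":[0,0,0]},{"hand":1,"xyz":[-2,0,0],"delta_rot":[0,0,0]},{"hand":1,"xyz":[-2,0,0],"delta_rot":[0,0,0]},{"hand":1,"xyz":[-2,0,0],"delta_rot":[0,0,0]}]'
python3 - <<'E'
from h import *
q=manip.get_image("scene")
def crop(p):
    c=proj(p,[513,181,46]).astype(int); return cv2.resize(p['frame'][c[1]-40:c[1]+40,c[0]-40:c[0]+40,::-1],(400,400),interpolation=2)
cv2.imwrite("pics/e1.png",crop(q))
E
```

```text
time_s: 4.6
ee_pos: [509.2, 183.6, 41.3]
eef_rot: [[-0.718, 0.696, 0.0], [0.696, 0.718, -0.0], [-0.0, 0.0, -1.0]]
ft_force: [0.2, -0.3, -0.1]
width: -0.2
grasp_force: 0.0
time_s: 5.6
ee_pos: [510.3, 182.5, 41.3]
eef_rot: [[-0.719, 0.695, -0.0], [0.695, 0.719, -0.0], [0.0, -0.0, -1.0]]
ft_force: [0.3, -0.3, -0.2]
width: -0.2
grasp_force: 0.0
```

View pics/e1.png

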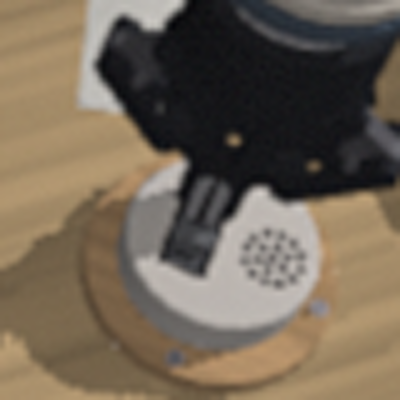

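No force now and grey shows at the far end, so it probably snapped over. I'll press another 3 mm to confirm it is home.

```bash
python3 -m handwheel '[{"hand":1,"xyz":[-0.5,0,0],"delta_rot":[0,0,0]},{"hand":1,"xyz":[-1,0,0],"delta_rot":[0,0,0]},{"hand":1,"xyz":[-1.5,0,0],"delta_rot":[0,0,0]},{"hand":1,"xyz":[-2,0,0],"delta_rot":[0,0,0]},{"hand":1,"xyz":[-2.5,0,0],"delta_rot":[0,0,0]},{"hand":1,"xyz":[-3,0,0],"delta_rot":[0,0,0]},{"hand":1,"xyz":[-3,0,0],"delta_rot":[0,0,0]},{"hand":1,"xyz":[-3,0,0],"delta_rot":[0,0,0]},{"hand":1,"xyz":[-3,0,0],"delta_rot":[0,0,0]},{"hand":1,"xyz":[-3,0,0],"delta_rot":[0,0,0]}]'
```

```text
time_s: 6.65
ee_pos: [511.7, 181.0, 41.3]
eef_rot: [[-0.718, 0.696, -0.001], [0.696, 0.718, 0.001], [0.001, -0.001, -1.0]]
ft_force: [-3.7, 5.8, 1.2]
width: 0.0
grasp_force: 3.3
```

It resists with about 7 N, more than the 4 N click, so this should be the end stop. Backing off and up to check.

```bash
python3 -m handwheel '[{"hand":1,"xyz":[5,0,0],"delta_rot":[0,0,0]},{"hand":1,"xyz":[15,0,0],"delta_rot":[0,0,0]},{"hand":1,"xyz":[20,0,-15],"delta_rot":[0,0,0]},{"hand":1,"xyz":[30,0,-40],"delta_rot":[0,0,0]},{"hand":1,"xyz":[60,0,-70],"delta_rot":[0,0,0]},{"hand":1,"xyz":[90,0,-100],"delta_rot":[0,0,0]},{"hand":1,"xyz":[120,0,-120],"delta_rot":[0,0,0]},{"hand":1,"xyz":[120,0,-120],"delta_rot":[0,0,0]},{"hand":1,"xyz":[120,0,-120],"delta_rot":[0,0,0]},{"hand":1,"xyz":[120,0,-120],"delta_rot":[0,0,0]}]'
python3 - <<'E'
from h import *
o=[]
for n in ["scene","side"]:
    p=manip.get_image(n); o.append(rect(p,38,(530,185),65,3))
    print([d for d in manip.find_in(p,"voice_ridge")])
cv2.imwrite("pics/r2.png",np.hstack(o))
E
```

```text
time_s: 7.65
ee_pos: [426.3, 263.5, 161.3]
eef_rot: [[-0.719, 0.695, -0.0], [0.695, 0.719, -0.0], [-0.0, -0.0, -1.0]]
ft_force: [-0.1, -0.8, -0.2]
width: -0.3
grasp_force: 0.0
[{'location': [332.6, -96.2, 42.0], 'score': 0.64}, {'location': [261.6, 242.8, 38.6], 'score': 0.38}]
[{'location': [255.7, 248.8, 40.7], 'score': 0.7}, {'location': [324.1, -97.8, 40.6], 'score': 0.5}]
```

View pics/r2.png

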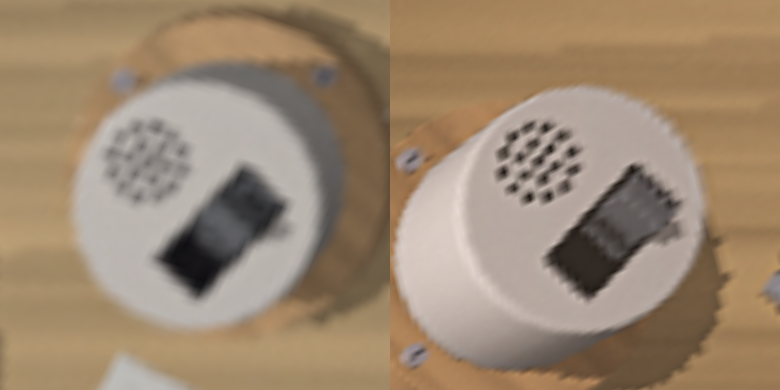

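The carriage is now at the on end: the black gap shows at the lower left, around (190,270) and (580,270), mirroring the start.

```bash
python3 -c "
from workcell import manip
print(manip.hand_in())"
```

```text
the job is handed in; nothing more can be done
None
```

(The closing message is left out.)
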